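# Line up the bench supplies by height

## Task

Tidy the repair supplies onto the organiser strip in order of height: set the small green bottle, the black loupe, the little roll of black tape and the pink note pad each centred on a rubber pad of its own, the tallest on the pad beside the round steel post, then ever lower to the lowest at the far end. Each stands the same way up as you found it; never knock the bottle over.

Things in the scene. Friction and masses are not known exactly. Their poses are not given: they have to be found in the camera images.
- small_bottle_center (a point): Small lime-green bottle with a green cap, standing upright: the tallest of the four, 97 mm high, 36 mm in diameter (cap 30 mm, from 66 mm up). The point is on its axis, half-way up (48.5 mm above its underside); z up. About 0.06 kg. Grip it about 12 mm above this point (60 mm above its underside), with the fingertips some 42 mm above its underside: gripped lower, its cap can meet the palm of a short-fingered gripper.
- loupe_center (a point): Black eye loupe (magnifier), a small round cup shape standing on its narrower end: second tallest, 38 mm high, 43 mm in diameter from 18 mm up, 36 mm below. The point is on its axis, half-way up (19 mm above its underside); z up.
- tape_roll_center (a point): Small black roll of tape lying flat: third tallest, 19 mm high, about 58 mm in outer diameter; take it across the outside, its middle is closed to the fingers. The point is at its centre, half-way up (9.5 mm above its underside); z up.
- note_pad_center (a point): Small pad of pink sticky notes lying flat: the lowest, 11 mm high, 40 mm wide (its x) by 51 mm long (its y). The point is at its centre, half-way up (5.5 mm above its underside); z up.
- post: Round steel post, 25 mm in diameter and 60 mm high, fixed upright on one end of the organiser strip (which end changes from start to start; the other end has a low grey bar, 10 mm high). Origin at the centre of its foot. The centre of the nearest pad is 61 mm away, of the others 146, 231 and 316 mm.
- pad_a: Black square rubber pad, 62 x 62 mm, an end pad; one of four equal pads in a straight row (a, b, c, d; 85 mm from centre to centre) on a flat aluminium strip, 86 x 420 mm, fixed to the desk. Origin at the centre of its underside, its top is 2 mm higher and 8 mm above the desk; y runs along the row from pad_d to pad_a, z up.
- pad_b: Black square rubber pad, 62 x 62 mm, a middle pad, next to pad_a; one of four equal pads in a straight row (a, b, c, d; 85 mm from centre to centre) on a flat aluminium strip, 86 x 420 mm, fixed to the desk. Origin at the centre of its underside, its top is 2 mm higher and 8 mm above the desk; y runs along the row from pad_d to pad_a, z up.
- pad_c: Black square rubber pad, 62 x 62 mm, a middle pad, next to pad_d; one of four equal pads in a straight row (a, b, c, d; 85 mm from centre to centre) on a flat aluminium strip, 86 x 420 mm, fixed to the desk. Origin at the centre of its underside, its top is 2 mm higher and 8 mm above the desk; y runs along the row from pad_d to pad_a, z up.
- pad_d: Black square rubber pad, 62 x 62 mm, the end pad opposite pad_a; one of four equal pads in a straight row (a, b, c, d; 85 mm from centre to centre) on a flat aluminium strip, 86 x 420 mm, fixed to the desk. Origin at the centre of its underside, its top is 2 mm higher and 8 mm above the desk; y runs along the row from pad_d to pad_a, z up.
Things that resemble listed ones, but are neither listed nor needed, are in the scene too. Leave any white look-alike of the part that bears tape_roll_center alone.

How it is judged:
By the outcome, as a careful person would: the job done as asked, in the order asked, and still so for the second after the job is handed in, with the robot touching nothing.
It also fails if it takes over 99 s, if anything falls off the work surface, if the arm or the gripper's body presses on something with over 40 N, if the wrist force passes 120 N, or if a joint passes its speed limit or range.

## Robot

A 6-joint arm with a two-finger parallel gripper is mounted at the origin on a cart in front of the work surface, level with it; the furniture and walls round the work are solid. World frame = base frame: x ahead of the robot, y to its left, z up, the work surface at z = 0. Lengths are in mm, angles in rad, forces in N, time in s.
With the tool pointing down it reaches from about 400 to 925 mm from the base axis. Payload 12.5 kg.
Tool frame: the origin (TCP) lies between the finger pads; the fingertips stand 19 mm ahead of it and the grasp point (between the pads) is the TCP (env.tips_ahead is the distance from the TCP to the fingertips, in mm); z points along the fingers, y is the line along which they close (so a half turn about z gives the same grasp; the last joint's range is limited). The gripper opens to 95 mm and grips with 3 to 60 N. Pads are 20 mm wide; open, the fingers measure 119 mm over their backs; the gripper's body (75 mm by 180 mm) begins 59 mm behind the grasp point.
Start: joints at [-1.417, 0.491, 1.559, -0, 1.092, -0.106], TCP at [160.577, -604.036, 233.661] pointing down, gripper open.
Joint ranges: [-3.1, 3.1], [-0.84, 2.19], [0.05, 2.79], [-1.13, 4.28], [0.06, 2.93], [-2.69, 2.69]. Speed limits (rad/s): [2.22, 2.22, 2.79, 3.14, 3.14, 3.14].

## Interface

Orientations are given as [roll, pitch, yaw] about the fixed x, y, z axes, in that order (R = Rz(yaw) Ry(pitch) Rx(roll)).
In Python, from cell import env gives the robot as it stands.
- The arm moves only by the shell command python3 -m crank 'ROWS'. ROWS is JSON, a list of rows, each a list of 5 numbers: the shift along the tool's x, y, z in mm, then the turn about the tool's z in degrees, then the finger opening in mm, from 0 to 95.1. In form: [[dx, dy, dz, yaw, grip], ...]. A call has 1 to 10 rows; each row is the pose to reach, as a shift and turn from the pose commanded when the call began, along the tool's axes at that moment; what a row does not reach only later rows make up. A row lasts 1/12 s, in which the tool goes at most 41.7 mm and 7.16 degrees, less where a joint would pass 70% of its speed; a pose out of reach is approached as far as the arm can. A call with a gripper value outside its range is refused whole. The fingers move at their own pace and stop on an object; the grip force is fixed at half the most. Time passes only in rows, so rows that repeat a pose let the fingers close. It gives the time, the measured TCP pose, the force, the opening and the grip force at its end, in the units of the state.
- env.state(): the state, without advancing time (a new reading comes with each control period).
- env.read_camera(name): name is "scene" or "top"; returns a dict with "img" (400x640x3 uint8, blue, green, red), "K" (3x3 intrinsics, pixels), "pose" (4x4, takes a point from camera to world coordinates). Camera axes: x right, y down, z forward; pixel columns grow to the right and rows downward; lengths in mm; the calibration is good to about 2 mm. A picture is of the moment at which its call begins. There is no depth.
- env.job_done(): hands the job in; it is judged then, once.
The state is a dict: "t": time; "joints": joint angles; "qvel": joint speeds; "tau": joint torques, N m; "eef_pos": TCP position; "tcp_rot": TCP orientation; "ft_force": force on the tool from outside, world axes, zero at the start; "moment": the same for the moment, N m; "opening": opening from 0.0 (shut) to 1.0 (fully open); "grip_force": force on a finger pad.
Only numpy, scipy, OpenCV 4.12 (cv2) and the standard library are available. Lean on these libraries where they do the work, as an engineer would, in place of code of your own. Each camera call takes 0.05 s, during which the arm holds its last target. There are 200 camera calls.

## Working session

There is one attempt and no reset: what is moved stays moved. The work goes in short steps, Python scripts to look and compute and a shell command to move; the robot and the scene stay as the last step left them, time stands still between calls to the robot, and variables do not carry over. Pictures are saved under pics/ and viewed, at most 14 in all, crops included, and the job is handed in when it is done.

```bash
mkdir -p pics; ls
python3 - <<'E'
from cell import env
import cv2,numpy as np
for n in("scene","top"):
    r=env.read_camera(n);cv2.imwrite(f"pics/{n}0.png",r["img"]);print(n,r["K"].tolist(),np.round(r["pose"],3).tolist())
s=env.state();print(s["t"],s["eef_pos"],s["tcp_rot"],s["opening"],env.tips_ahead)
E
```

```text
pics
scene [[456.04972201768635, 0.0, 313.66499820719173], [0.0, 456.04972201768635, 204.91832859011086], [0.0, 0.0, 1.0]] [[-0.7, -0.537, 0.47, 29.483], [-0.714, 0.515, -0.475, 449.705], [0.013, -0.668, -0.744, 858.362], [0.0, 0.0, 0.0, 1.0]]
top [[511.52641413701923, 0.0, 320.61719102482533], [0.0, 511.52641413701923, 197.4216426333279], [0.0, 0.0, 1.0]] [[0.028, -0.999, 0.042, 479.252], [-1.0, -0.027, 0.009, -83.245], [-0.008, -0.042, -0.999, 1506.042], [0.0, 0.0, 0.0, 1.0]]
0.1 [ 160.56219347 -603.84985707  233.11836748] [-3.14065374e+00 -9.35432007e-05  2.59837619e-01] 1.0009020187474091 19.0
```

View pics/scene0.png

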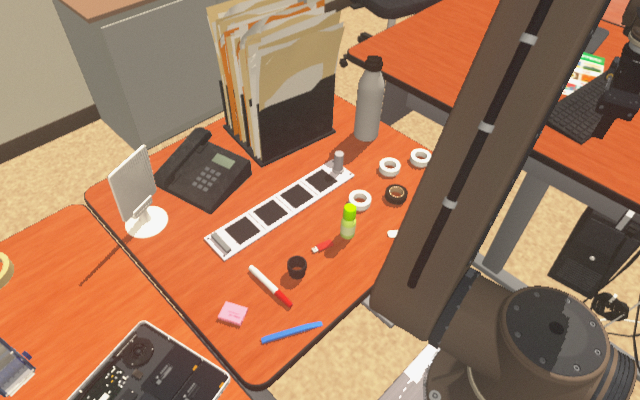

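View pics/top0.png

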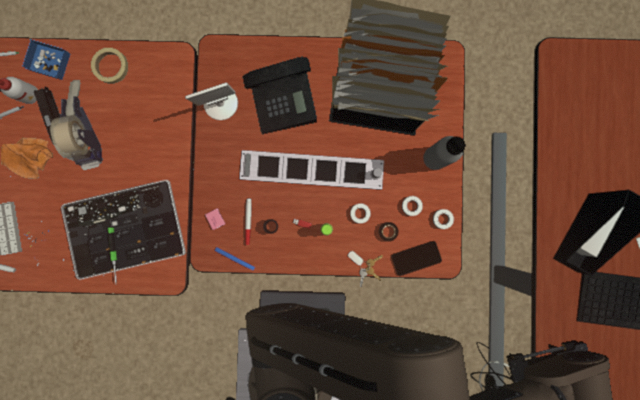

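The pictures show the following.
- **Top view:** pink pad (215,217), dark cup (270,226), green bottle (326,229) and a black/brown ring (389,231). White rings sit at (360,213), (412,206) and (443,219). The strip's post is at the right end (376,170), and the pads are at about (268..355, 170).
- **Candidates for the tape:** the ring at (389,231) is the only dark one, so it fits; the white ones are decoys. The crop below should confirm it.

```bash
cat > h.py <<'E'
import cv2,numpy as np
from cell import env
def ray(r,u,v,z):
    d=r["pose"][:3,:3]@np.linalg.solve(r["K"],[u,v,1.]);o=r["pose"][:3,3]
    return (o+d*(z-o[2])/d[2])[:2]
def crop(img,x0,y0,x1,y1,k,name):
    cv2.imwrite(name,cv2.resize(img[y0:y1,x0:x1],None,fx=k,fy=k,interpolation=cv2.INTER_CUBIC))
E
python3 - <<'E'
from h import *
a=cv2.imread("pics/top0.png");b=cv2.imread("pics/scene0.png")
crop(a,200,140,400,265,4,"pics/c1.png");crop(b,200,140,440,320,3.3,"pics/c2.png")
E
```

```text
(no output)
```

View pics/c1.png

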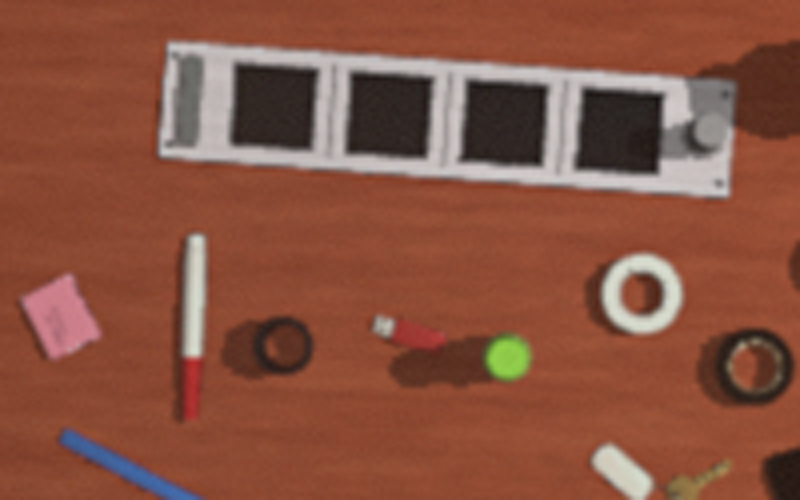

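View pics/c2.png

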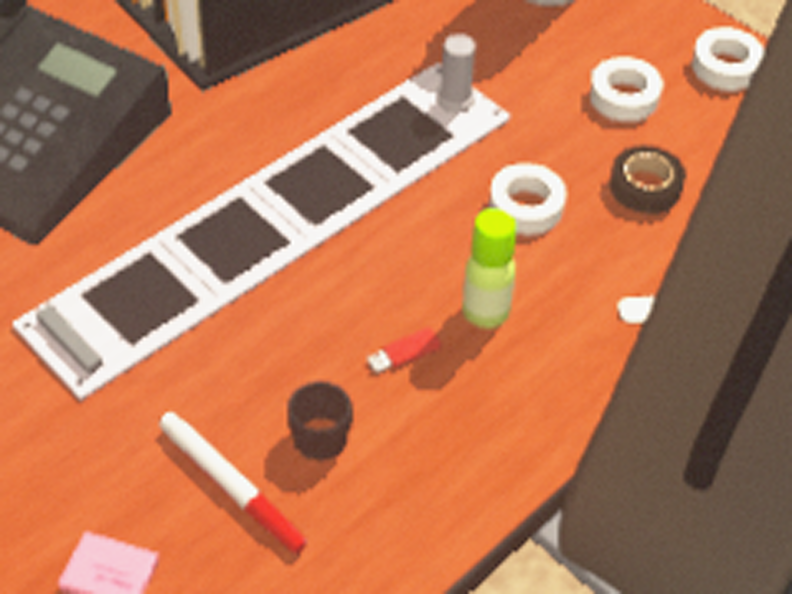

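The crops confirm it: the black roll with a brown core at top (389,231) is the tape, the black cup at (271,226) is the loupe, and the USB stick and marker aren't needed. Next I'll measure all of these.

```bash
cat >> h.py <<'E'
def blob(mask,u,v,w=14):
    """largest blob near full-image pixel (u,v), mask at 4x scale -> rect in full-image pixels"""
    m=np.zeros_like(mask);s=slice(int(4*(v-w)),int(4*(v+w))),slice(int(4*(u-w)),int(4*(u+w)));m[s]=mask[s]
    c=max(cv2.findContours(m,cv2.RETR_EXTERNAL,cv2.CHAIN_APPROX_NONE)[0],key=cv2.contourArea)
    (x,y),wh,a=cv2.minAreaRect(c);return np.array([(x+.5)/4-.5,(y+.5)/4-.5]),np.array(wh)/4,cv2.boxPoints(((x,y),wh,a))/4-.375
def up(img):return cv2.resize(img,None,fx=4,fy=4,interpolation=cv2.INTER_CUBIC)
E
cat > m.py <<'E'
from h import *
r=env.read_camera("top");I=up(r["img"]);H=cv2.cvtColor(I,cv2.COLOR_BGR2HSV)
h,s,v=cv2.split(H)
dark=((v<70)).astype(np.uint8)*255
black=((v<62)).astype(np.uint8)*255
green=((h>30)&(h<60)&(s>120)&(v>120)).astype(np.uint8)*255
pink=(((h>165)|(h<5))&(s<140)&(v>150)).astype(np.uint8)*255
P=[]
def show(n,m,u,v,z,w=14):
    p,wh,b=blob(m,u,v,w);q=ray(r,*p,z);e=np.array([ray(r,*c,z) for c in b])
    print(n,np.round(p,1),np.round(wh,1),"xy",np.round(q,1),"sides",[(round(float(np.hypot(*d)),1),round(float(np.degrees(np.arctan2(d[1],d[0]))),1)) for d in (e[1]-e[0],e[2]-e[1])]);return q
if __name__=="__main__":
    for i,(u,w) in enumerate([(268.5,166.5),(297.5,168.5),(326,170.5),(354.5,172.5)]):P.append(show("pad",dark,u,w,8,12.5))
    show("bottle",green,326.5,229,97,10);show("loupe",black,271,226,38,9);show("tape",black,388.5,231.5,15,12);show("pink",pink,215,219,11,14)
    cv2.imwrite("pics/m.png",black[560:1060,800:1640])
E
python3 m.py
```

```text
pad [268.  166.2] [19.6 19.5] xy [629.7  87.5] sides [(57.5, -2.1), (57.7, -92.4)]
pad [296.8 168.3] [19.5 19.5] xy [626.    2.7] sides [(57.6, -2.2), (57.5, -92.4)]
pad [325.7 170.3] [19.4 19.6] xy [622.2 -82.4] sides [(57.7, -2.5), (57.1, -92.6)]
pad [354.8 172.3] [20.  19.6] xy [ 618.8 -168. ] sides [(57.6, -3.8), (58.9, -93.8)]
bottle [326.6 229. ] [10.5 11. ] xy [452.1 -89.3] sides [(30.1, -25.0), (28.9, -115.0)]
loupe [269.9 226. ] [12.8 13.5] xy [455.   73.3] sides [(38.8, -88.4), (36.5, -178.2)]
tape [387.8 231.1] [17.5 18.8] xy [ 449.2 -267.5] sides [(54.5, -88.4), (50.8, -178.8)]
pink [215.1 218.7] [18.6 14.5] xy [471.2 237.2] sides [(42.2, -61.3), (54.6, -150.9)]
```

```bash
cat > go.py <<'E'
import sys,numpy as np
from cell import env
from scipy.spatial.transform import Rotation as R
def go(x,y,z,yaw):
    s=env.state();T=R.from_euler("xyz",s["tcp_rot"]);p=s["eef_pos"]
    d=T.inv().apply(np.array([x,y,z])-p);cy=np.degrees(s["tcp_rot"][2]);w=(yaw-cy+180)%360-180
    print("t",round(s["t"],2),"at",np.round(p,1),"yaw",round(cy,1),"-> row",np.round(d,1),round(-w,1),"open",round(95.1*s["opening"],1),"tilt",np.round(s["tcp_rot"][:2],3))
if __name__=="__main__":
    a=list(map(float,sys.argv[1:]));go(*a[:4])
E
python3 go.py 449 -268.5 140 58
```

```text
t 0.15 at [ 160.5 -603.9  233.2] yaw 14.9 -> row [ 364.9 -249.9   93.4] -43.1 open 95.1 tilt [-3.141 -0.   ]
```

```bash
python3 -m crank '[[365,-250,93,-43,95],[365,-250,93,-43,95],[365,-250,93,-43,95],[365,-250,93,-43,95],[365,-250,93,-43,95],[365,-250,93,-43,95],[365,-250,93,-43,95],[365,-250,93,-43,95],[365,-250,93,-43,95],[365,-250,93,-43,95]]'; python3 -m crank '[[0,0,0,0,95],[0,0,0,0,95],[0,0,0,0,95],[0,0,0,0,95]]'; python3 go.py 449 -268.5 28 58
```

```text
t: 0.98
eef_pos: [427.4, -293.2, 147.5]
tcp_rot: [3.142, 0.0, 1.01]
ft_force: [1.1, -0.5, -0.2]
opening: 0.998
grip_force: 0.0
t: 1.32
eef_pos: [426.0, -295.9, 148.1]
tcp_rot: [3.141, 0.0, 1.009]
ft_force: [0.2, 0.5, 0.1]
opening: 0.999
grip_force: 0.0
t 1.32 at [ 426.  -295.9  148.1] yaw 57.8 -> row [ 35.4   4.8 120.1] -0.2 open 95.0 tilt [3.141 0.   ]
```

```bash
python3 -m crank '[[35,5,0,0,95],[35,5,40,0,95],[35,5,70,0,95],[35,5,70,0,95]]'; python3 go.py 449 -268.5 23 58
python3 - <<'E'
from h import *
a=env.read_camera("scene")["img"];b=env.read_camera("top")["img"]
crop(a,300,120,460,240,5,"pics/d1.png")
E
```

```text
t: 1.65
eef_pos: [447.2, -267.7, 74.1]
tcp_rot: [-3.135, -0.001, 1.009]
ft_force: [-0.2, 1.0, 0.4]
opening: 0.998
grip_force: 0.0
t 1.65 at [ 447.2 -267.7   74.1] yaw 57.8 -> row [ 0.3  2.3 51.1] -0.2 open 95.0 tilt [-3.135e+00 -1.000e-03]
```

View pics/d1.png

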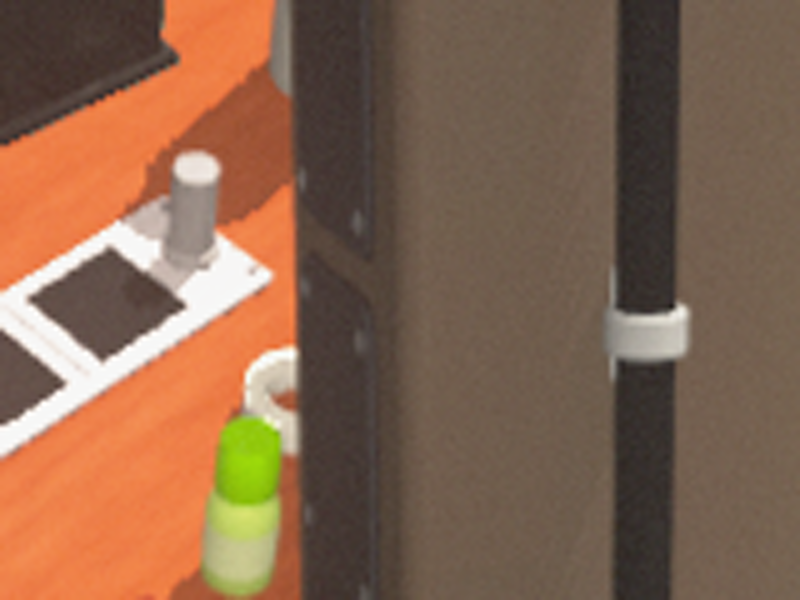

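The arm hides the tape here. The clearance is 18 mm per side, so I'll go ahead.

```bash
python3 -m crank '[[0,2,25,0,95],[0,2,51,0,95],[0,2,51,0,95],[0,2,51,0,95],[0,2,51,0,40],[0,2,51,0,40],[0,2,51,0,40],[0,2,51,0,40],[0,2,51,0,40],[0,2,51,0,40]]';python3 -m crank '[[0,0,0,0,40],[0,0,0,0,40],[0,0,0,0,40],[0,0,0,0,40]]'; python3 go.py 626 3 110 87.6
```

```text
t: 2.58
eef_pos: [451.1, -269.0, 27.3]
tcp_rot: [3.141, 0.0, 1.01]
ft_force: [-0.4, -0.4, -0.3]
opening: 0.634
grip_force: 0.0
t: 2.92
eef_pos: [451.1, -269.0, 27.1]
tcp_rot: [3.141, 0.0, 1.01]
ft_force: [-1.3, 0.8, 5.1]
opening: 0.587
grip_force: 30.0
t 2.92 at [ 451.1 -269.    27.1] yaw 57.9 -> row [323.4   3.6 -82.9] -29.7 open 55.8 tilt [3.141 0.   ]
```

```bash
python3 -m crank '[[0,0,-41,0,40],[0,0,-82,0,40],[0,0,-110,0,40],[110,1,-110,-10,40],[323,4,-110,-30,40],[323,4,-110,-30,40],[323,4,-110,-30,40],[323,4,-110,-30,40],[323,4,-110,-30,40],[323,4,-110,-30,40]]';python3 -m crank '[[0,0,0,0,40],[0,0,0,0,40],[0,0,0,0,40],[0,0,0,0,40]]'; python3 go.py 626 3 50 87.6
```

```text
t: 3.75
eef_pos: [609.9, -21.9, 136.7]
tcp_rot: [-3.141, 0.0, 1.534]
ft_force: [0.5, -1.1, -1.4]
opening: 0.582
grip_force: 30.0
t: 4.08
eef_pos: [608.5, -24.9, 136.7]
tcp_rot: [-3.141, 0.0, 1.533]
ft_force: [-0.1, -0.6, -1.1]
opening: 0.582
grip_force: 30.0
t 4.08 at [608.5 -24.9 136.7] yaw 87.8 -> row [28.6 16.5 86.7] 0.2 open 55.4 tilt [-3.141  0.   ]
```

```bash
python3 -m crank '[[29,16,0,0,40],[29,16,40,0,40],[29,16,80,0,40],[29,16,80,0,40],[29,16,80,0,40],[29,16,80,0,40]]'; python3 go.py 626 3 35.5 87.6
```

```text
t: 4.58
eef_pos: [626.8, 3.4, 58.6]
tcp_rot: [3.14, 0.0, 1.533]
ft_force: [0.2, 0.9, -0.4]
opening: 0.58
grip_force: 30.0
t 4.58 at [626.8   3.4  58.6] yaw 87.8 -> row [-0.4 -0.8 23.1] 0.2 open 55.2 tilt [3.14 0.  ]
```

```bash
python3 -m crank '[[0,-1,12,0,40],[0,-1,23,0,40],[0,-1,23,0,40],[0,-1,23,0,40],[0,-1,23,0,40]]'; python3 go.py 626 3 35 87.6; python3 -m crank '[[0,0,0,0,95],[0,0,0,0,95],[0,0,0,0,95],[0,0,0,0,95],[0,0,0,0,95],[0,0,-40,0,95],[0,0,-80,0,95],[0,0,-100,0,95],[0,0,-100,0,95]]'; python3 go.py 471.2 237.2 140 28.7
```

```text
t: 5.0
eef_pos: [625.0, 4.5, 34.0]
tcp_rot: [-3.141, 0.0, 1.534]
ft_force: [-0.5, 0.7, -1.0]
opening: 0.588
grip_force: 30.0
t 5.0 at [625.    4.5  34. ] yaw 87.9 -> row [-1.5  1.  -1. ] 0.3 open 55.9 tilt [-3.141  0.   ]
t: 5.75
eef_pos: [627.0, 4.4, 138.8]
tcp_rot: [3.134, 0.001, 1.534]
ft_force: [0.1, -0.7, 0.8]
opening: 0.997
grip_force: 0.0
t 5.75 at [627.    4.4 138.8] yaw 87.9 -> row [ 226.9 -164.2   -2.6] 59.2 open 94.8 tilt [3.134e+00 1.000e-03]
```

Now the pink pad.

```bash
python3 -m crank '[[227,-164,0,59,95],[227,-164,0,59,95],[227,-164,0,59,95],[227,-164,0,59,95],[227,-164,0,59,95],[227,-164,0,59,95],[227,-164,0,59,95],[227,-164,0,59,95],[227,-164,0,59,95],[227,-164,0,59,95]]';python3 -m crank '[[0,0,0,0,95],[0,0,0,0,95],[0,0,0,0,95]]'; python3 go.py 471.2 237.2 60 28.7
python3 - <<'E'
from m import *
show("tape",black,296.8,168.3,15,16)
crop(r["img"],200,140,400,265,4,"pics/e1.png")
E
```

```text
t: 6.58
eef_pos: [469.0, 238.0, 133.3]
tcp_rot: [-3.142, 0.001, 0.503]
ft_force: [0.1, 0.2, -0.5]
opening: 0.998
grip_force: 0.0
t: 6.83
eef_pos: [469.8, 237.0, 133.6]
tcp_rot: [3.142, 0.0, 0.505]
ft_force: [0.2, 0.0, 0.8]
opening: 1.0
grip_force: 0.0
t 6.83 at [469.8 237.  133.6] yaw 28.9 -> row [ 1.3  0.5 73.6] 0.2 open 95.1 tilt [3.142 0.   ]
tape [296.6 168.2] [19.4 19.2] xy [625.6   2.8] sides [(56.4, -2.3), (57.0, -92.5)]
```

View pics/e1.png

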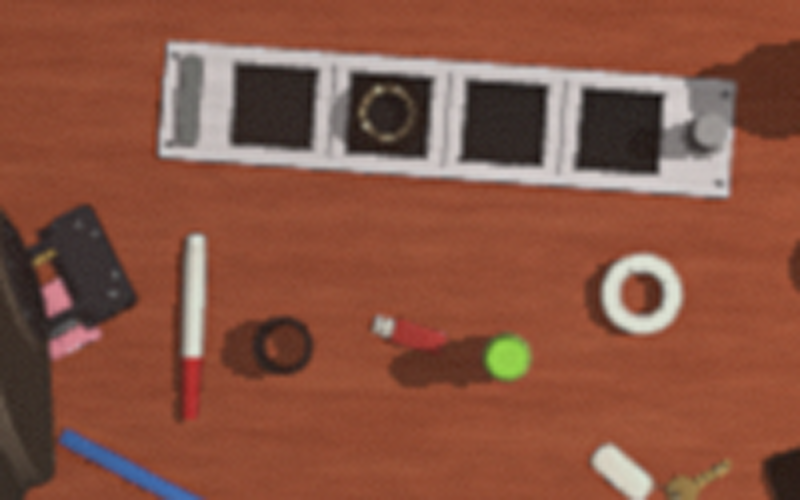

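The tape is centred: its core at (387,112) in the crop matches the pad centre once parallax is allowed for. The gripper is over the pink pad.

```bash
python3 -m crank '[[1,0,40,0,95],[1,0,80,0,95],[1,0,105,0,95],[1,0,112,0,95],[1,0,112,0,95],[1,0,112,0,95],[1,0,112,0,20],[1,0,112,0,20],[1,0,112,0,20],[1,0,112,0,20]]';python3 -m crank '[[0,0,0,0,20],[0,0,0,0,20],[0,0,0,0,20],[0,0,0,0,20],[0,0,0,0,20],[0,0,0,0,20]]'; python3 go.py 629.8 87.7 100 87.6
```

```text
t: 7.72
eef_pos: [470.8, 237.9, 22.3]
tcp_rot: [3.141, -0.001, 0.504]
ft_force: [0.0, -0.0, -0.7]
opening: 0.777
grip_force: 0.0
t: 8.22
eef_pos: [470.5, 237.9, 21.9]
tcp_rot: [3.142, 0.0, 0.504]
ft_force: [-0.2, -0.1, -0.0]
opening: 0.412
grip_force: 30.0
t 8.22 at [470.5 237.9  21.9] yaw 28.9 -> row [ 66.9 208.4 -78.1] -58.7 open 39.2 tilt [3.142 0.   ]
```

```bash
python3 -m crank '[[0,0,-40,0,20],[0,0,-78,0,20],[67,208,-78,-59,20],[67,208,-78,-59,20],[67,208,-78,-59,20],[67,208,-78,-59,20],[67,208,-78,-59,20],[67,208,-78,-59,20],[67,208,-78,-59,20],[67,208,-78,-59,20]]';python3 -m crank '[[0,0,0,0,20],[0,0,0,0,20],[0,0,0,0,20],[0,0,0,0,20]]'; python3 go.py 629.8 87.7 30.5 87.6
```

```text
t: 9.05
eef_pos: [630.2, 86.8, 99.3]
tcp_rot: [-3.141, 0.0, 1.497]
ft_force: [-0.4, 0.8, -0.2]
opening: 0.411
grip_force: 30.0
t: 9.38
eef_pos: [629.6, 88.4, 99.9]
tcp_rot: [3.142, 0.0, 1.49]
ft_force: [1.1, 1.0, -1.6]
opening: 0.412
grip_force: 30.0
t 9.38 at [629.6  88.4  99.9] yaw 85.4 -> row [-0.7  0.3 69.4] -2.2 open 39.2 tilt [3.142 0.   ]
```

```bash
python3 -m crank '[[-1,0,35,-2,20],[-1,0,60,-2,20],[-1,0,69,-2,20],[-1,0,69,-2,20],[-1,0,69,-2,20],[-1,0,69,-2,20],[-1,0,69,-2,20]]'; python3 -m crank '[[0,0,0,0,60],[0,0,0,0,75],[0,0,0,0,75],[0,0,0,0,75],[0,0,0,0,75],[0,0,-40,0,75],[0,0,-80,0,95],[0,0,-110,0,95],[0,0,-110,0,95],[0,0,-110,0,95]]'; python3 go.py 454.5 71.5 140 87.6
```

```text
t: 9.97
eef_pos: [630.0, 87.2, 31.7]
tcp_rot: [3.14, 0.0, 1.527]
ft_force: [-0.1, 0.3, -1.1]
opening: 0.411
grip_force: 30.0
t: 10.8
eef_pos: [630.2, 87.2, 142.6]
tcp_rot: [3.138, -0.0, 1.528]
ft_force: [-0.3, -0.9, -1.0]
opening: 0.978
grip_force: 0.0
t 10.8 at [630.2  87.2 142.6] yaw 87.5 -> row [ -23.2 -174.9    2. ] -0.1 open 93.0 tilt [ 3.138 -0.   ]
```

```bash
python3 -m crank '[[-23,-175,0,0,95],[-23,-175,0,0,95],[-23,-175,0,0,95],[-23,-175,0,0,95],[-23,-175,0,0,95],[-23,-175,0,0,95],[-23,-175,0,0,95],[-23,-175,0,0,95]]'; python3 go.py 454.5 72 27 87.6
python3 - <<'E'
from m import *
show("pink",pink,268,166.2,19,14)
crop(r["img"],200,140,400,265,4,"pics/f1.png")
E
```

```text
t: 11.47
eef_pos: [455.1, 71.7, 140.5]
tcp_rot: [3.141, 0.0, 1.527]
ft_force: [0.4, -0.4, -0.2]
opening: 1.0
grip_force: 0.0
t 11.47 at [455.1  71.7 140.5] yaw 87.5 -> row [  0.3  -0.7 113.5] -0.1 open 95.1 tilt [3.141 0.   ]
pink [267.8 165.4] [17.4 13.5] xy [631.   87.1] sides [(39.5, -3.8), (50.9, -94.2)]
```

View pics/f1.png

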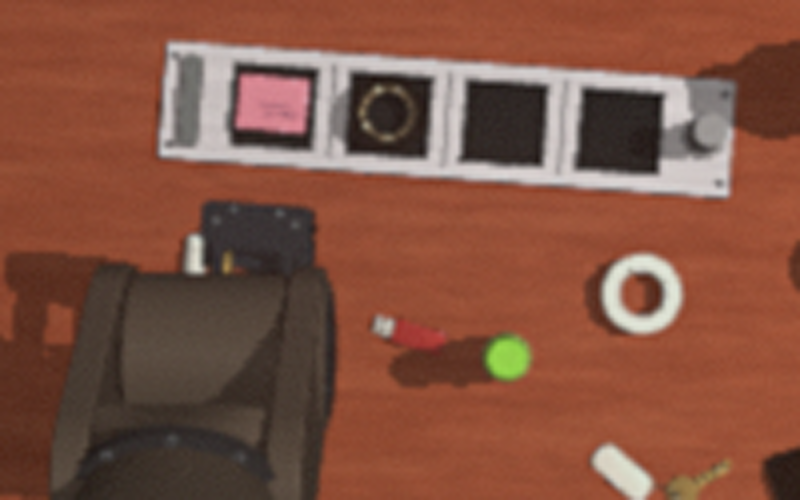

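The pink pad is centred to about 1 mm. Next is the loupe.

```bash
python3 -m crank '[[0,-1,40,0,95],[0,-1,80,0,95],[0,-1,112,0,95],[0,-1,112,0,95],[0,-1,112,0,95],[0,-1,112,0,25],[0,-1,112,0,25],[0,-1,112,0,25],[0,-1,112,0,25],[0,-1,112,0,25]]';python3 -m crank '[[0,0,0,0,25],[0,0,0,0,25],[0,0,0,0,25],[0,0,0,0,25],[0,0,0,0,25],[0,0,0,0,25]]'; python3 go.py 622.4 -82.4 128 87.6
```

```text
t: 12.35
eef_pos: [453.2, 71.8, 29.9]
tcp_rot: [3.14, -0.0, 1.528]
ft_force: [0.3, 0.0, -0.1]
opening: 0.702
grip_force: 0.0
t: 12.85
eef_pos: [452.9, 71.7, 29.0]
tcp_rot: [3.141, 0.0, 1.528]
ft_force: [0.1, -0.2, 3.1]
opening: 0.444
grip_force: 30.0
t 12.85 at [452.9  71.7  29. ] yaw 87.5 -> row [-146.7  176.1  -99. ] -0.1 open 42.2 tilt [3.141 0.   ]
```

```bash
python3 -m crank '[[0,0,-40,0,25],[0,0,-80,0,25],[0,0,-99,0,25],[-147,176,-99,0,25],[-147,176,-99,0,25],[-147,176,-99,0,25],[-147,176,-99,0,25],[-147,176,-99,0,25],[-147,176,-99,0,25],[-147,176,-99,0,25]]';python3 -m crank '[[0,0,0,0,25],[0,0,0,0,25],[0,0,0,0,25],[0,0,0,0,25]]'; python3 go.py 622.4 -82.4 37.5 87.6
```

```text
t: 13.68
eef_pos: [624.8, -85.9, 127.1]
tcp_rot: [3.14, 0.001, 1.525]
ft_force: [-0.7, 0.5, -0.7]
opening: 0.443
grip_force: 30.0
t: 14.02
eef_pos: [621.7, -81.8, 128.1]
tcp_rot: [-3.141, 0.0, 1.529]
ft_force: [-0.4, 0.8, -0.8]
opening: 0.444
grip_force: 30.0
t 14.02 at [621.7 -81.8 128.1] yaw 87.6 -> row [-0.5  0.7 90.6] -0.0 open 42.2 tilt [-3.141  0.   ]
```

```bash
python3 -m crank '[[0,1,40,0,25],[0,1,70,0,25],[0,1,85,0,25],[0,1,90,0,25],[0,1,90,0,25],[0,1,90,0,25],[0,1,90,0,25],[0,1,90,0,25]]'; python3 -m crank '[[0,0,0,0,60],[0,0,0,0,80],[0,0,0,0,80],[0,0,0,0,80],[0,0,0,0,80],[0,0,-40,0,80],[0,0,-80,0,95],[0,0,-130,0,95],[0,0,-130,0,95],[0,0,-130,0,95]]'; python3 go.py 452.1 -89.3 168 87.6
```

```text
t: 14.68
eef_pos: [623.5, -82.6, 38.6]
tcp_rot: [3.141, 0.0, 1.528]
ft_force: [0.7, -0.5, -0.1]
opening: 0.442
grip_force: 30.0
t: 15.52
eef_pos: [624.4, -83.0, 171.2]
tcp_rot: [3.136, 0.001, 1.528]
ft_force: [0.2, -0.3, -0.3]
opening: 0.989
grip_force: 0.0
t 15.52 at [624.4 -83.  171.2] yaw 87.5 -> row [ -13.7 -171.9    2.2] -0.1 open 94.1 tilt [3.136e+00 1.000e-03]
```

```bash
python3 -m crank '[[-14,-172,0,0,95],[-14,-172,0,0,95],[-14,-172,0,0,95],[-14,-172,0,0,95],[-14,-172,0,0,95],[-14,-172,0,0,95],[-14,-172,0,0,95],[-14,-172,0,0,95]]'; python3 go.py 452.1 -89.3 60 87.6
python3 - <<'E'
from m import *
crop(r["img"],200,140,400,265,4,"pics/g1.png");q=env.read_camera("scene")
crop(q["img"],200,140,440,320,3.3,"pics/g2.png")
E
```

```text
t: 16.18
eef_pos: [452.0, -89.5, 167.4]
tcp_rot: [3.141, 0.0, 1.528]
ft_force: [0.1, -0.0, -0.5]
opening: 0.999
grip_force: 0.0
t 16.18 at [452.  -89.5 167.4] yaw 87.5 -> row [2.000e-01 1.000e-01 1.074e+02] -0.1 open 95.0 tilt [3.141 0.   ]
```

View pics/g1.png

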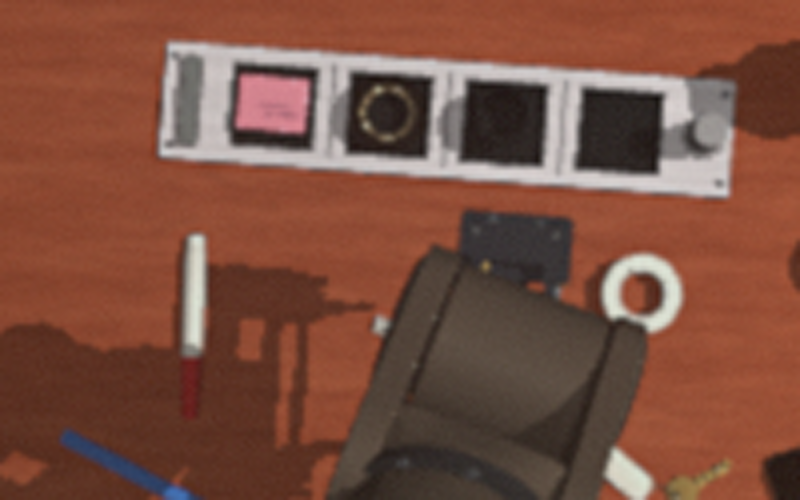

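View pics/g2.png

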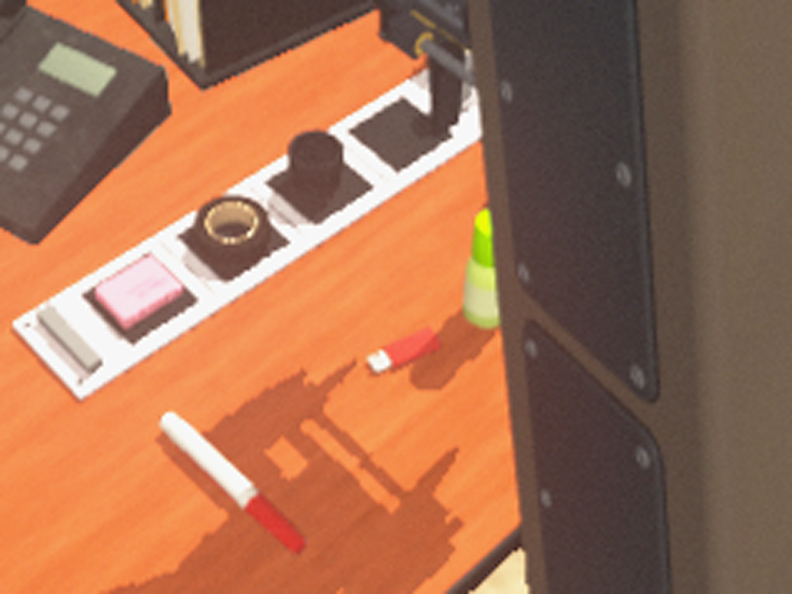

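All three placed items stand on their own pads. The loupe at (317,160) in the scene crop looks centred. Now the bottle.

```bash
python3 -m crank '[[0,0,30,0,95],[0,0,60,0,95],[0,0,90,0,95],[0,0,107,0,95],[0,0,107,0,95],[0,0,107,0,95],[0,0,107,0,60],[0,0,107,0,50],[0,0,107,0,45],[0,0,107,0,42]]';python3 -m crank '[[0,0,0,0,42],[0,0,0,0,40],[0,0,0,0,36],[0,0,0,0,30],[0,0,0,0,25],[0,0,0,0,25],[0,0,0,0,25],[0,0,0,0,25]]'; python3 go.py 618.8 -167.7 150 87.6
```

```text
t: 17.12
eef_pos: [451.2, -89.4, 61.8]
tcp_rot: [3.14, 0.001, 1.528]
ft_force: [-0.9, 0.7, 0.3]
opening: 0.774
grip_force: 0.0
t: 17.78
eef_pos: [450.8, -89.3, 60.9]
tcp_rot: [-3.141, 0.0, 1.528]
ft_force: [-0.1, 0.2, 0.0]
opening: 0.353
grip_force: 30.0
t 17.78 at [450.8 -89.3  60.9] yaw 87.5 -> row [-71.1 171.3 -89.2] -0.1 open 33.6 tilt [-3.141  0.   ]
```

```bash
python3 -m crank '[[0,0,-30,0,25],[0,0,-60,0,25],[0,0,-89,0,25],[-25,57,-89,0,25],[-50,114,-89,0,25],[-71,171,-89,0,25],[-71,171,-89,0,25],[-71,171,-89,0,25],[-71,171,-89,0,25],[-71,171,-89,0,25]]';python3 -m crank '[[0,0,0,0,25],[0,0,0,0,25],[0,0,0,0,25],[0,0,0,0,25]]'; python3 go.py 618.8 -167.7 69.5 87.6
```

```text
t: 18.62
eef_pos: [618.5, -167.7, 148.9]
tcp_rot: [-3.14, -0.0, 1.527]
ft_force: [-0.7, 0.5, -1.1]
opening: 0.348
grip_force: 30.0
t: 18.95
eef_pos: [618.2, -167.3, 150.3]
tcp_rot: [3.141, 0.0, 1.528]
ft_force: [-0.0, 0.5, -0.6]
opening: 0.354
grip_force: 30.0
t 18.95 at [ 618.2 -167.3  150.3] yaw 87.5 -> row [-0.3  0.6 80.8] -0.1 open 33.6 tilt [3.141 0.   ]
```

```bash
python3 -m crank '[[0,1,30,0,25],[0,1,55,0,25],[0,1,70,0,25],[0,1,77,0,25],[0,1,80,0,25],[0,1,80,0,25],[0,1,80,0,25],[0,1,80,0,25]]'; python3 go.py 618.8 -167.7 69.5 87.6
```

```text
t: 19.62
eef_pos: [620.1, -167.8, 71.1]
tcp_rot: [3.14, 0.001, 1.528]
ft_force: [0.1, -0.4, -1.0]
opening: 0.353
grip_force: 30.0
t 19.62 at [ 620.1 -167.8   71.1] yaw 87.5 -> row [ 0.  -1.3  1.6] -0.1 open 33.6 tilt [3.14e+00 1.00e-03]
```

```bash
python3 -m crank '[[0,0,0.7,0,25],[0,0,0.7,0,25],[0,0,0.7,0,25]]'; python3 -m crank '[[0,0,0,0,40],[0,0,0,0,50],[0,0,0,0,70],[0,0,0,0,90],[0,0,0,0,90],[0,0,0,0,90],[0,0,-30,0,90],[0,0,-65,0,90],[0,0,-105,0,90],[0,0,-105,0,90]]'; python3 go.py 500 0 250 87.6; python3 -m crank '[[0,0,0,0,90],[-90,-150,0,0,90],[-180,-150,0,0,90],[-180,-150,0,0,90],[-180,-150,0,0,90],[-180,-150,0,0,90],[-180,-150,0,0,90],[-180,-150,0,0,90]]'
```

```text
t: 19.87
eef_pos: [619.7, -167.7, 69.6]
tcp_rot: [3.141, 0.0, 1.528]
ft_force: [0.2, 0.4, 0.0]
opening: 0.354
grip_force: 30.0
t: 20.7
eef_pos: [622.0, -168.5, 181.6]
tcp_rot: [3.132, 0.003, 1.528]
ft_force: [0.5, 0.9, -0.4]
opening: 0.938
grip_force: 0.0
t 20.7 at [ 622.  -168.5  181.6] yaw 87.5 -> row [ 162.8 -128.5  -70.2] -0.1 open 89.2 tilt [3.132e+00 3.000e-03]
t: 21.37
eef_pos: [458.7, -344.3, 172.8]
tcp_rot: [-3.14, -0.001, 1.524]
ft_force: [-0.3, 0.1, -0.2]
opening: 0.946
grip_force: 0.0
```

Run:
```python
from m import *
show("bottle",green,354.8,170,105,14);show("tape",black,296.8,168.3,15,16);show("pink",pink,268,166.2,19,14)
big=cv2.resize(r["img"][150:190,240:400],None,fx=5,fy=5,interpolation=cv2.INTER_CUBIC);big=cv2.convertScaleAbs(big,alpha=2.5)
q=env.read_camera("scene")
b2=cv2.resize(q["img"][140:265,200:400],(800,500)[:2] if 0 else None,fx=3,fy=3,interpolation=cv2.INTER_CUBIC)
out=np.zeros((200+b2.shape[0],800,3),np.uint8);out[:200]=big;out[200:,:b2.shape[1]]=b2
cv2.imwrite("pics/z.png",out)
# projected loupe rim (z=46) expected vs pad centre
for nm,c in(("top",r),("scene",q)):
  for p in([622.3,-82.6,46],[622.3,-82.6,8]):
    X=np.linalg.inv(c["pose"])@np.r_[p,1];print(nm,p,np.round((c["K"]@X[:3]/X[2])[:2],1))
```

```text
bottle [356.7 168.6] [10.7 10.2] xy [ 620.1 -167.3] sides [(28.2, -20.3), (29.4, -110.4)]
tape [296.6 168.2] [19.4 19.1] xy [625.4   2.8] sides [(56.0, -2.3), (56.8, -92.6)]
pink [267.8 165.4] [17.5 13.5] xy [631.   87.1] sides [(39.6, -3.7), (51.1, -94.1)]
top [622.3, -82.6, 46] [325.8 169. ]
top [622.3, -82.6, 8] [325.8 170.3]
scene [622.3, -82.6, 46] [295.2 184.8]
scene [622.3, -82.6, 8] [295.4 195.2]
```

View pics/z.png

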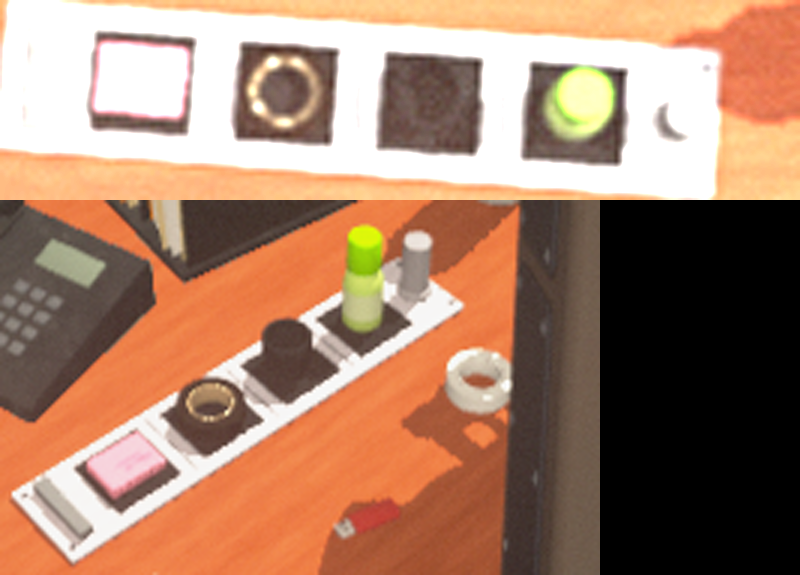

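In order from the post stand the bottle, loupe, tape and pink pad. The loupe rim is at (295.7,185) in the scene image, against an expected (295.2,184.8), so everything is centred to within about 1.5 mm. I'll hand the job in.

```bash
python3 -c "
from cell import env
print(env.job_done())"
```

```text
the job is handed in; nothing more can be done
None
```

I handed the job in at about 21 s: from the post outward the bottle, loupe, tape and pink pad each stand on a pad of their own, the same way up as found and centred to within about 1.5 mm by the camera check; no verdict came back.

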